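# Lock a drill battery into its charging cradle

### The job

Put the smaller of the two black drill battery packs into the pocket of the charging cradle, lowering it in upright until it sits on the pocket's floor rather than letting it fall from a height. Then swing the cradle's steel latch arm shut over the pack, all the way to its stop.

Things in the scene. Friction and masses are not known exactly. Their poses are not given: they have to be found in the camera images.
- pack: the smaller black battery pack, a block 80 mm long (its x), 46 mm wide (its y), 62 mm high, about 0.3 kg, loose on the table; origin at the centre of its underside, z up. Either way round fits. The larger black pack (116 x 76 x 62 mm) does not fit and is not wanted.
- cradle: grey charging cradle, fixed. Origin on the table under the pocket's centre, z up. Pocket open upward, inside 100 mm along x, 66 mm along y, so the pack (length along x) has 10 mm free all round; floor 10 mm, wall tops 30 mm above the table, walls 6 mm thick. The latch's vertical hinge post stands at cradle x = -75 mm, y = 0, outside the pocket, 26 mm across, 89 mm high.
- latch (a joint): latch arm's angle about its vertical pin, rad: 0 = shut on its stop, arm along the cradle's +x over the pocket; grows counter-clockwise from above to 1.95 (open, out on the cradle's +y side). Open at the start. Light friction (0.5 N at the knob), stays where left. Flat arm 18 mm wide, 78 to 86 mm above the table: passes 6 mm over a fully seated pack's top.
- latch_knob (a point): centre of the top of the black round knob that stands on the latch arm near its end: 22 mm in diameter, 86 to 122 mm above the table, 100 mm from the pin's axis. Pinch or push it from above; it moves on a horizontal circle about the pin.
There are look-alikes about, which are no part of the job. What is shaped like the pack but turquoise, white or yellow is not meant.

How it is judged:
By the outcome, as a careful person would: the job done as asked, in the order asked, and still so for the second after the job is handed in, with the robot touching nothing.
It also fails if it takes over 54 s, if anything falls off the work surface, if the arm or the gripper's body presses on something with over 40 N, if the wrist force passes 120 N, or if a joint passes its speed limit or range.

### The arm

A 7-joint arm with a two-finger parallel gripper is mounted at the origin on the work surface. World frame = base frame: x ahead of the robot, y to its left, z up, the work surface at z = 0. Lengths are in m, angles in rad, forces in N, time in s.
With the tool pointing down it reaches from about 0.425 to 0.8 m from the base axis. Payload 8.3 kg.
Tool frame: the origin (TCP) lies midway between the tips of the shut fingers; the grasp point (between the pads) lies 19 mm behind it; z points along the fingers, y is the direction in which the jaws open and shut (so a half turn about z gives the same grasp; the last joint's range is limited). The gripper opens to 85 mm and grips with 20 to 120 N. Pads are 22 mm wide; open, the fingers measure 114 mm over their backs; the gripper's body (76 mm by 85 mm) begins 54 mm behind the grasp point. The pads swing forward as they close: fully open they stand 13 mm farther back than shut.
Start: joints at [1.169, 0.383, 0.016, 1.37, -0.006, 1.388, -0.046], TCP at [0.208, -0.589, 0.231] pointing down, gripper open.
Joint ranges: [-2.95, 2.95], [-0.25, 2.06], [-1.52, 1.56], [0.18, 2.33], [-1.44, 4.58], [0.02, 2.06], [-3.01, 3.01]. Speed limits (rad/s): [2.39, 2.39, 3.01, 3.01, 3.14, 3.14, 3.14].

### API

Orientations are given as a rotation vector (axis times angle).
In Python, from workcell import bot, viewer, job gives the robot as it stands. The module is installed in compiled form; this text tells all that it offers.
- The arm moves only by the tool send_rows, never from a script. Its arguments are lists of equal length, an entry for each row: "translation": the shift along the tool's x, y, z in m, a list of three; "twist": the turn about the tool's z in degrees; "fingers": the closure, from -1 (fully open) to 1 (shut), so that 0 is half open. A call has 1 to 10 rows; each row is the pose to reach, as a shift and turn from the pose commanded when the call began, along the tool's axes at that moment; what a row does not reach only later rows make up. A row lasts 1/8 s, in which the tool goes at most 62.5 mm and 10.7 degrees, less where a joint would pass 70% of its speed; a pose out of reach is approached as far as the arm can. A call with a gripper value outside its range is refused whole. The fingers move at their own pace and stop on an object; the grip force is fixed at half the most. Time passes only in rows, so rows that repeat a pose let the fingers close. It gives the time, the measured TCP pose, the force and the opening at its end, in the units of the state.
- bot.read_state(): the state, without advancing time (a new reading comes with each control period).
- viewer.capture(name): name is "side" or "top" or "wrist"; returns a dict with "frame" (400x640x3 uint8, blue, green, red), "range_z" (400x640 float32, m along the optical axis (not along the pixel's ray), 0 where there is no reading), "fx", "fy", "cx", "cy" (pixels), "R" (3x3) and "t" (3): a world point X has camera coordinates R X + t; the wrist camera has in their place "hand_eye" (4x4, takes a point from camera to tool coordinates, whose origin is the TCP and whose axes are the flange's). Camera axes: x right, y down, z forward; pixel columns grow to the right and rows downward; lengths in m; the calibration is good to about 2 mm. A picture is of the moment at which its call begins: read the wrist's pose just before it.
- job.finish_job(): hands the job in, once; it reports no verdict.
The state is a dict: "time_s": time; "joint_pos": joint angles; "joint_vel": joint speeds; "effort": joint torques, N m; "eef_pos": TCP position; "orientation": TCP orientation; "wrist_force": force on the tool from outside, world axes, zero at the start; "torque": the same for the moment, N m; "grip_width": finger opening in m.
Only numpy, scipy, OpenCV 4.12 (cv2) and the standard library are available. Lean on these libraries where they do the work, as an engineer would, in place of code of your own. Each camera call takes 0.05 s, during which the arm holds its last target. There are 200 camera calls.

## Working session

There is one attempt and no reset: what is moved stays moved. The work goes in short steps, Python scripts to look and compute and a tool call to move; the robot and the scene stay as the last step left them, time stands still between calls to the robot, and variables do not carry over. Pictures are saved under pics/ and viewed, about 8 in all and at most 12, crops included, and the job is handed in when it is done.

Besides the shell and the picture viewer there is one more tool, called after "Call:" by a JSON object that holds its "op" and its "data", one argument or row to a line. send_rows: Moves the arm, as the interface text tells. Its arguments: {"type":"object","properties":{"translation":{"type":"array","items":{"type":"array","items":{"type":"number"}}},"twist":{"type":"array","items":{"type":"number"}},"fingers":{"type":"array","items":{"type":"number"}}},"required":["translation","twist","fingers"]}

```bash
mkdir -p pics
cat > h.py <<'E'
import numpy as np, cv2
from scipy.spatial.transform import Rotation as Ro
from workcell import bot, viewer, job
def cap(name):
    s=bot.read_state(); c=viewer.capture(name)
    if name=="wrist":
        T=np.eye(4);T[:3,:3]=Ro.from_rotvec(s["orientation"]).as_matrix();T[:3,3]=s["eef_pos"]
        M=T@np.array(c["hand_eye"])
    else:
        M=np.eye(4);M[:3,:3]=np.array(c["R"]).T;M[:3,3]=-np.array(c["R"]).T@np.array(c["t"])
    z=c["range_z"];v,u=np.mgrid[:400,:640]
    P=np.stack([(u-c["cx"])/c["fx"]*z,(v-c["cy"])/c["fy"]*z,z],-1)@M[:3,:3].T+M[:3,3]
    P[z==0]=np.nan
    return c["frame"],P,M,c
def st():
    s=bot.read_state();print({k:np.round(s[k],3).tolist() for k in("time_s","eef_pos","orientation","joint_pos","wrist_force","grip_width")})
    print(np.round(Ro.from_rotvec(s["orientation"]).as_matrix(),3))
E
python3 - <<'E'
from h import *
st()
for n in("top","side"):
    f,P,M,c=cap(n);cv2.imwrite(f"pics/{n}0.png",f);np.save(f"{n}0.npy",P);print(n,np.round(M,3).tolist())
E
```

```text
{'time_s': 0.0, 'eef_pos': [0.208, -0.589, 0.23], 'orientation': [-3.095, -0.529, 0.001], 'joint_pos': [1.169, 0.384, 0.016, 1.371, -0.006, 1.388, -0.047], 'wrist_force': [0.262, 0.742, -0.101], 'grip_width': 0.085}
[[ 0.943  0.332 -0.001]
 [ 0.332 -0.943  0.002]
 [-0.    -0.002 -1.   ]]
top [[-0.014, -0.998, 0.055, 0.493], [-0.999, 0.017, 0.048, -0.107], [-0.049, -0.054, -0.997, 0.902], [0.0, 0.0, 0.0, 1.0]]
side [[-0.926, -0.284, 0.248, 0.345], [-0.377, 0.718, -0.585, 0.428], [-0.012, -0.635, -0.772, 0.76], [0.0, 0.0, 0.0, 1.0]]
```

View pics/top0.png

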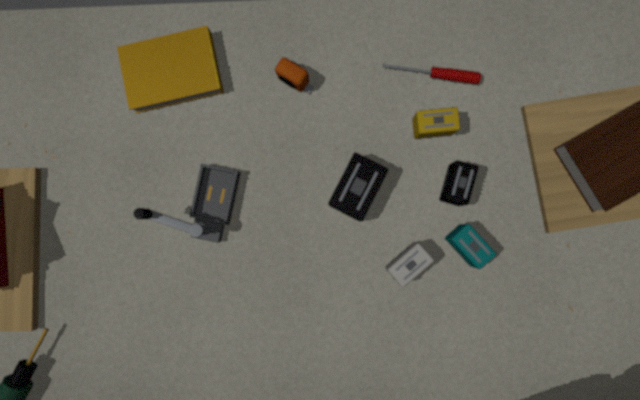

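View pics/side0.png

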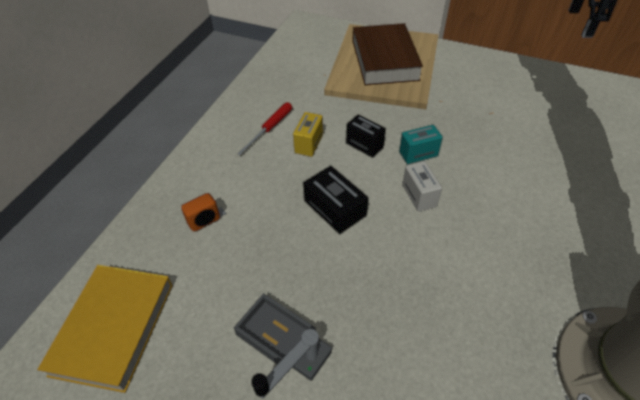

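The top picture shows the small black pack at about (459,183), the cradle pocket at (217,195), the hinge post at (203,230) and the knob at (143,213). The large pack is at (358,187). Next I'll fit poses from the depth.

```bash
python3 - <<'E'
from h import *
P=np.load("top0.npy");S=np.load("side0.npy")
def rect(Q,n):
    r=cv2.minAreaRect((Q[:,:2]*1000).astype(np.float32));print(n,len(Q),np.round(r[0],1),np.round(r[1],1),round(r[2],2),'z',np.round(np.percentile(Q[:,2],[5,50,95]),4))
def box(P,u0,u1,v0,v1,z0,z1):
    Q=P[v0:v1,u0:u1].reshape(-1,3);return Q[(Q[:,2]>z0)&(Q[:,2]<z1)]
p=box(P,430,485,155,210,.05,.075);rect(p,"packtop")
rect(box(P,330,390,150,222,.05,.075),"large")
rect(box(P,185,250,155,245,.022,.036),"wall top")
rect(box(P,185,250,155,245,.005,.016),"floor")
k=box(P,125,160,200,225,.1,.14);rect(k,"knob");print(k.mean(0))
rect(box(P,150,215,205,240,.07,.1),"arm")
# side in pixels within black pack/cradle/knob
rect(box(S,340,392,110,160,.055,.075),"side pack")
rect(box(S,225,340,285,380,.022,.036),"side wall")
k=box(S,245,280,368,400,.115,.13);rect(k,"side knob")
rect(box(S,260,320,325,390,.075,.095),"side arm")
E
python3 - <<'E'
import cv2
f=cv2.imread('pics/top0.png')
a=cv2.resize(f[150:250,120:260],None,fx=5,fy=5,interpolation=2)
cv2.imwrite('pics/crop.png',a)
E
```

```text
packtop 1060 [ 568.5 -342.4] [46.6 80.2] 73.24 z [0.0581 0.0628 0.0653]
large 2338 [ 564.3 -144.5] [ 76.1 116.3] 62.19 z [0.0602 0.063  0.0655]
wall top 895 [538.3 152.1] [ 79.1 151.3] 76.91 z [0.0224 0.0294 0.0329]
floor 1549 [549.4 143.8] [122.9 185.4] 87.45 z [0.0081 0.0111 0.0139]
knob 167 [517.  258.3] [20.3 21.8] 3.44 z [0.1032 0.1223 0.1248]
[0.51683988 0.25570876 0.11870502]
arm 570 [497.  204.4] [109.2  25. ] 73.04 z [0.0844 0.0875 0.0915]
side pack 583 [ 565.6 -340.6] [48.  82.4] 70.9 z [0.057  0.0633 0.0656]
side wall 1279 [536.6 152.4] [ 79.5 153.1] 76.66 z [0.0224 0.0283 0.0328]
side knob 229 [514.7 259.3] [21.4 20.7] 56.31 z [0.1182 0.123  0.125 ]
side arm 948 [497.2 202.8] [106.5  25.7] 68.61 z [0.0842 0.0874 0.0911]
```

View pics/crop.png

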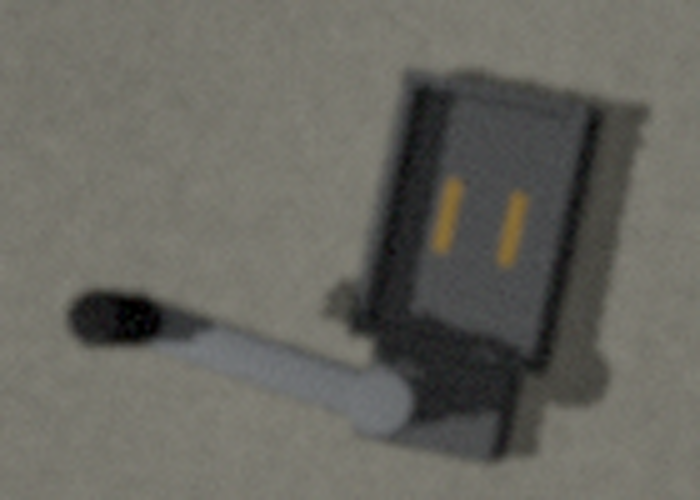

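Call:
{"op": "send_rows", "data": {
  "translation": [
    [0.05,-0.014,0],
    [0.1,-0.028,0],
    [0.15,-0.042,0],
    [0.2,-0.056,0],
    [0.25,-0.07,0],
    [0.3,-0.083,0],
    [0.35,-0.097,0],
    [0.4,-0.11,0],
    [0.421,-0.114,0],
    [0.421,-0.114,0]
  ],
  "twist": [4,8,12,16,21,26,31,35,37,37],
  "fingers": [-1,-1,-1,-1,-1,-1,-1,-1,-1,-1]
}}

```text
time_s: 1.35
eef_pos: [0.5682, -0.3398, 0.2302]
orientation: [-3.104, 0.474, 0.002]
wrist_force: [-0.4, -0.2, -0.0]
grip_width: 0.0851
```

```bash
cat > pk.py <<'E'
from h import *
st()
f,P,M,c=cap("wrist");cv2.imwrite("pics/wrist1.png",f)
m=(P[...,2]>.05)&(P[...,2]<.075)
n,l,s,ce=cv2.connectedComponentsWithStats(m.astype(np.uint8))
for i in range(1,n):
    if s[i,4]>800:
        Q=P[l==i];r=cv2.minAreaRect((Q[:,:2]*1000).astype(np.float32));print(s[i],np.round(r[0],1),np.round(r[1],1),round(r[2],2),np.median(Q[:,2]))
E
python3 pk.py
```

```text
{'time_s': 1.35, 'eef_pos': [0.568, -0.34, 0.23], 'orientation': [-3.104, 0.474, 0.002], 'joint_pos': [0.537, 0.47, -0.07, 1.249, 0.031, 1.425, -1.403], 'wrist_force': [-0.352, -0.236, -0.023], 'grip_width': 0.085}
[[ 0.955 -0.298 -0.001]
 [-0.298 -0.955  0.002]
 [-0.001 -0.001 -1.   ]]
[  512     0   128   155 13290] [ 591.9 -608.3] [147.   87.7] 28.79 0.06303999197927482
[ 184   15  103   85 5233] [ 689.5 -303.1] [46.3 80. ] 4.12 0.06204387553401258
[ 297  132   50   82 3902] [ 568.7 -344.6] [46.  78.8] 73.06 0.06214660760138627
[  98  173   83  117 8331] [ 563.9 -147.2] [ 75.7 116.1] 62.13 0.062227797859506884
[ 330  241   85   70 3228] [ 447.1 -362.6] [79.5 45.7] 41.43 0.0621517642656558
[ 242  293   69   64 2493] [ 412.8 -243.4] [46.2 81. ] 40.34 0.06219029884147553
```

View pics/wrist1.png

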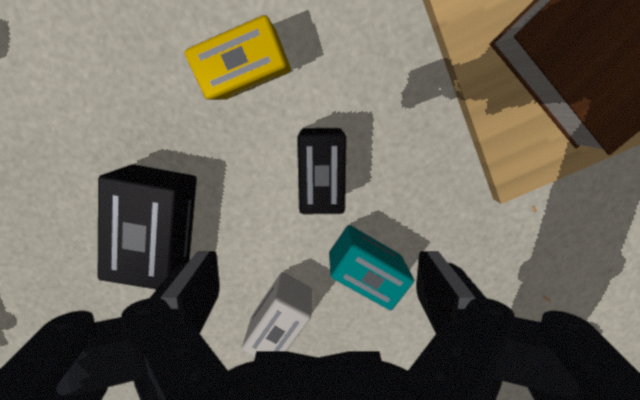

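The wrist picture shows the small pack at (322,171), aligned with the jaws and with both finger paths clear. I'll descend and grip.

Call:
{"op": "send_rows", "data": {
  "translation": [
    [0.001,0.003,0.04],
    [0.001,0.003,0.08],
    [0.001,0.003,0.12],
    [0.001,0.003,0.16],
    [0.001,0.003,0.185],
    [0.001,0.003,0.197],
    [0.001,0.003,0.203],
    [0.001,0.003,0.203]
  ],
  "twist": [0,0,0,0,0,0,0,0],
  "fingers": [-1,-1,-1,-1,-1,-1,-1,-1]
}}

```text
time_s: 2.4
eef_pos: [0.567, -0.3458, 0.029]
orientation: [3.104, -0.481, 0.001]
wrist_force: [-0.2, -0.6, -0.9]
grip_width: 0.0855
```

Call:
{"op": "send_rows", "data": {
  "translation": [
    [0,0,0],
    [0,0,0],
    [0,0,0],
    [0,0,0],
    [0,0,0],
    [0,0,0],
    [0,0,0],
    [0,0,0]
  ],
  "twist": [0,0,0,0,0,0,0,0],
  "fingers": [0.2,0.6,1,1,1,1,1,1]
}}

```text
time_s: 3.4
eef_pos: [0.5677, -0.3453, 0.0294]
orientation: [3.104, -0.48, 0.003]
wrist_force: [-0.7, 0.2, 5.2]
grip_width: 0.0454
```

Call:
{"op": "send_rows", "data": {
  "translation": [
    [0,0,-0.01],
    [0,0,-0.03],
    [0,0,-0.06],
    [0,0,-0.1],
    [0,0,-0.13],
    [0,0,-0.15],
    [0,0,-0.15],
    [0,0,-0.15]
  ],
  "twist": [0,0,0,0,0,0,0,0],
  "fingers": [1,1,1,1,1,1,1,1]
}}

```text
time_s: 4.4
eef_pos: [0.5665, -0.3449, 0.1777]
orientation: [-3.104, 0.48, 0.002]
wrist_force: [0.1, -0.6, -2.4]
grip_width: 0.0451
```

Run:
```python
from h import *
st()
f,P,M,c=cap("side")
cv2.imwrite("pics/lift.png",f)
f,P,M,c=cap("wrist");cv2.imwrite("pics/lift.png",np.vstack([f[60:200,280:440]]) if 0 else f)
```

```text
{'time_s': 4.4, 'eef_pos': [0.567, -0.345, 0.178], 'orientation': [-3.104, 0.48, 0.002], 'joint_pos': [0.545, 0.497, -0.069, 1.327, 0.034, 1.32, -1.401], 'wrist_force': [0.134, -0.588, -2.381], 'grip_width': 0.045}
[[ 0.953 -0.302 -0.001]
 [-0.302 -0.953  0.001]
 [-0.001 -0.    -1.   ]]
```

View pics/lift.png

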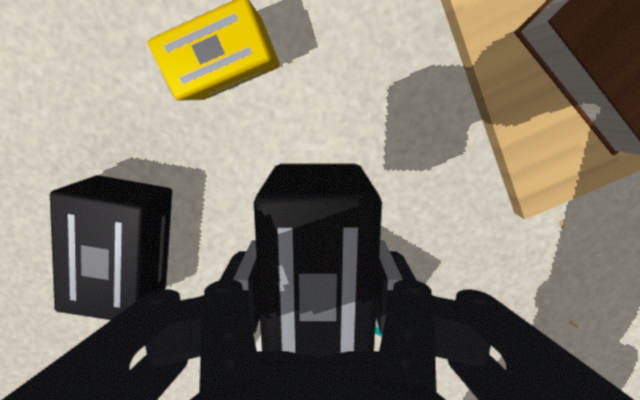

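The pack is held by the pads, with its front edge at about row 165 and its top facing the camera. I'll carry it over the cradle.

Call:
{"op": "send_rows", "data": {
  "translation": [
    [-0.008,-0.023,0],
    [-0.025,-0.073,0],
    [-0.043,-0.126,0],
    [-0.061,-0.179,0],
    [-0.079,-0.232,0],
    [-0.097,-0.285,0],
    [-0.114,-0.337,0],
    [-0.131,-0.386,0],
    [-0.146,-0.43,0],
    [-0.154,-0.454,0]
  ],
  "twist": [0,0,0,-1,-2,-3,-4,-4.5,-4.5,-4.5],
  "fingers": [1,1,1,1,1,1,1,1,1,1]
}}

```text
time_s: 5.75
eef_pos: [0.5561, 0.1376, 0.1775]
orientation: [-3.121, 0.352, 0.003]
wrist_force: [0.4, -0.0, -2.7]
grip_width: 0.0452
```

Call:
{"op": "send_rows", "data": {
  "translation": [
    [-0.003,-0.012,0],
    [-0.003,-0.012,0],
    [-0.003,-0.012,0]
  ],
  "twist": [0,0,0],
  "fingers": [1,1,1]
}}

```text
time_s: 6.12
eef_pos: [0.5574, 0.1445, 0.178]
orientation: [3.12, -0.361, -0.0]
wrist_force: [1.2, 1.2, -2.7]
grip_width: 0.045
```

Run:
```python
from h import *
st()
s=bot.read_state();R=Ro.from_rotvec(s["orientation"]).as_matrix();e=np.array(s["eef_pos"])
f,P,M,c=cap("wrist");cv2.imwrite("pics/over.png",f)
# pack in tool coords
T=(P-e)@R
m=(abs(T[...,1])<.03)&(abs(T[...,0])<.07)&(T[...,2]>-.06)&(T[...,2]<-.02)
Q=T[m];print("pack top tool:",len(Q),np.round(np.percentile(Q,[1,50,99],axis=0)*1000,1).tolist())
A=np.c_[Q[:,:2],np.ones(len(Q))];print("slopes",np.linalg.lstsq(A,Q[:,2],rcond=None)[0])
# cradle walls
m=(P[...,2]>.022)&(P[...,2]<.036)&(np.hypot(P[...,0]-.557,P[...,1]-.148)<.11)
Q=P[m];r=cv2.minAreaRect((Q[:,:2]*1000).astype(np.float32));print(len(Q),r)
# side/top views: held pack underside, knob
f,P,M,c=cap("top");cv2.imwrite("pics/top2.png",f)
f,P,M,c=cap("side");cv2.imwrite("pics/side2.png",f)
```

```text
{'time_s': 6.125, 'eef_pos': [0.557, 0.145, 0.178], 'orientation': [3.12, -0.361, -0.0], 'joint_pos': [-0.059, 0.328, -0.315, 1.578, 0.106, 1.253, -2.193], 'wrist_force': [1.177, 1.153, -2.729], 'grip_width': 0.045}
[[ 0.974 -0.229 -0.   ]
 [-0.229 -0.974 -0.001]
 [-0.     0.001 -1.   ]]
pack top tool: 23712 [[-23.5, -28.0, -57.6], [12.5, 0.7, -32.9], [40.5, 28.8, -22.4]]
slopes [ 0.0344332   0.01823448 -0.03433677]
1332 ((590.083984375, 138.8173828125), (78.03327941894531, 45.385379791259766), 77.50939178466797)
```

View pics/over.png

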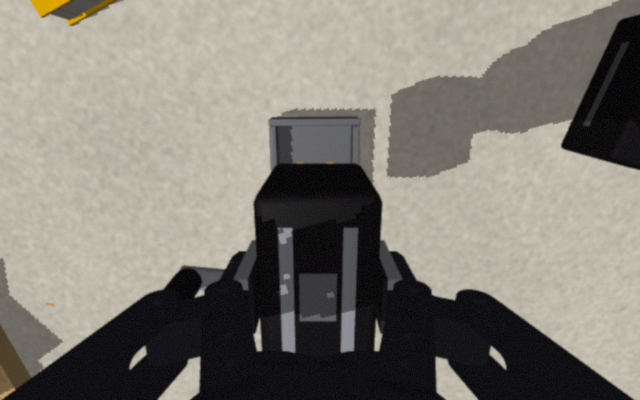

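Call:
{"op": "send_rows", "data": {
  "translation": [
    [-0.002,-0.002,0.02],
    [-0.002,-0.002,0.05],
    [-0.002,-0.002,0.08],
    [-0.002,-0.002,0.1],
    [-0.002,-0.002,0.105],
    [-0.002,-0.002,0.105],
    [-0.002,-0.002,0.105]
  ],
  "twist": [0,0,0,0,0,0,0],
  "fingers": [1,1,1,1,1,1,1]
}}

```text
time_s: 7.15
eef_pos: [0.5564, 0.149, 0.0745]
orientation: [-3.12, 0.358, -0.003]
wrist_force: [-0.3, -0.4, -1.7]
grip_width: 0.0454
```

Run:
```python
from h import *
st()
f,P,M,c=cap("side");a=cv2.resize(f[200:400,180:400],None,fx=3.2,fy=2.9,interpolation=2);cv2.imwrite("pics/side3.png",a)
```

```text
{'time_s': 7.15, 'eef_pos': [0.556, 0.149, 0.075], 'orientation': [-3.12, 0.358, -0.003], 'joint_pos': [-0.075, 0.424, -0.307, 1.695, 0.144, 1.043, -2.228], 'wrist_force': [-0.312, -0.36, -1.672], 'grip_width': 0.045}
[[ 0.974 -0.227  0.002]
 [-0.227 -0.974  0.001]
 [ 0.002 -0.001 -1.   ]]
```

View pics/side3.png

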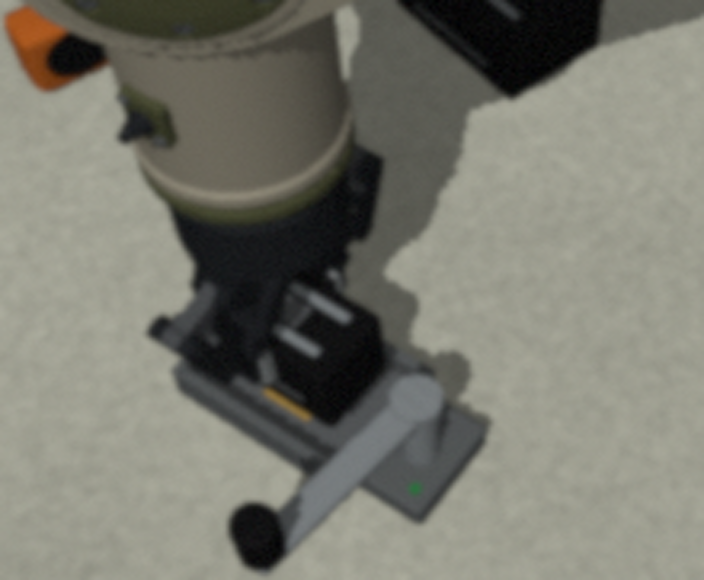

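The side crop shows the pack upright above the pocket, with its near bottom corner at about (330,415) inside the walls. I'll lower it slowly to contact.

Call:
{"op": "send_rows", "data": {
  "translation": [
    [0,0.001,0.005],
    [0,0.001,0.012],
    [0,0.001,0.019],
    [0,0.001,0.025],
    [0,0.001,0.029],
    [0,0.001,0.032],
    [0,0.001,0.034],
    [0,0.001,0.034]
  ],
  "twist": [0,0,0,0,0,0,0,0],
  "fingers": [1,1,1,1,1,1,1,1]
}}

```text
time_s: 8.2
eef_pos: [0.5555, 0.148, 0.0395]
orientation: [-3.121, 0.358, -0.0]
wrist_force: [1.4, 0.7, -2.1]
grip_width: 0.0452
```

Call:
{"op": "send_rows", "data": {
  "translation": [
    [0,0,0.0005],
    [0,0,0.001],
    [0,0,0.0015],
    [0,0,0.0015]
  ],
  "twist": [0,0,0,0],
  "fingers": [1,1,1,1]
}}

```text
time_s: 8.7
eef_pos: [0.5556, 0.1481, 0.0393]
orientation: [-3.121, 0.358, -0.001]
wrist_force: [-5.8, -1.2, 11.4]
grip_width: 0.0452
```

Contact force is about 13 N at the expected height, so the pack is on the floor. I'll release it and go up.

Call:
{"op": "send_rows", "data": {
  "translation": [
    [0,0,0],
    [0,0,0],
    [0,0,0],
    [0,0,0],
    [0,0,0],
    [0,0,0]
  ],
  "twist": [0,0,0,0,0,0],
  "fingers": [0.1,-0.3,-0.6,-1,-1,-1]
}}

```text
time_s: 9.45
eef_pos: [0.5554, 0.148, 0.0378]
orientation: [-3.121, 0.358, 0.0]
wrist_force: [-0.1, -0.6, 0.3]
grip_width: 0.0854
```

Call:
{"op": "send_rows", "data": {
  "translation": [
    [0,0,-0.01],
    [0,0,-0.03],
    [0,0,-0.06],
    [0,0,-0.1],
    [0,0,-0.15],
    [0,0,-0.18],
    [0,0,-0.18]
  ],
  "twist": [0,0,0,0,0,0,0],
  "fingers": [-1,-1,-1,-1,-1,-1,-1]
}}

```text
time_s: 10.32
eef_pos: [0.5569, 0.1486, 0.2218]
orientation: [-3.119, 0.358, -0.009]
wrist_force: [-0.5, 0.0, -0.3]
grip_width: 0.0855
```

Run:
```python
from h import *
st()
f,P,M,c=cap("wrist");cv2.imwrite("pics/placed.png",f)
def rect(Q,n):
    r=cv2.minAreaRect((Q[:,:2]*1000).astype(np.float32));print(n,len(Q),r,np.percentile(Q[:,2],[5,50,95]))
near=np.hypot(P[...,0]-.557,P[...,1]-.148)<.09
rect(P[near&(P[...,2]>.06)&(P[...,2]<.077)],"pack")
rect(P[near&(P[...,2]>.022)&(P[...,2]<.036)],"wall")
f,P,M,c=cap("side")
Q=P[365:400,240:285].reshape(-1,3);Q=Q[(Q[:,2]>.115)&(Q[:,2]<.13)]
rect(Q,"knob")
Q=P[310:390,250:330].reshape(-1,3);rect(Q[(Q[:,2]>.075)&(Q[:,2]<.095)],"arm")
near=np.hypot(P[...,0]-.557,P[...,1]-.148)<.065
rect(P[near&(P[...,2]>.06)&(P[...,2]<.077)],"side pack")
```

```text
{'time_s': 10.325, 'eef_pos': [0.557, 0.149, 0.222], 'orientation': [-3.119, 0.358, -0.009], 'joint_pos': [-0.06, 0.297, -0.321, 1.519, 0.096, 1.335, -2.189], 'wrist_force': [-0.509, 0.036, -0.337], 'grip_width': 0.086}
[[ 0.974 -0.226  0.006]
 [-0.226 -0.974  0.002]
 [ 0.006 -0.003 -1.   ]]
pack 4419 ((541.12841796875, 150.31695556640625), (46.121952056884766, 110.21237182617188), 77.10211944580078) [0.06929348 0.07212214 0.07337317]
wall 2732 ((541.0535888671875, 150.02267456054688), (78.13731384277344, 145.53538513183594), 77.12323760986328) [0.02225725 0.029689   0.03141376]
knob 229 ((514.5588989257812, 259.7372131347656), (20.54433822631836, 20.77960968017578), 87.1303482055664) [0.1180858  0.1229463  0.12499857]
arm 1018 ((513.976806640625, 175.8798370361328), (88.07925415039062, 133.18609619140625), 39.846923828125) [0.07563655 0.0874614  0.09116976]
side pack 1484 ((553.4092407226562, 149.45785522460938), (45.79945755004883, 80.6296157836914), 76.55186462402344) [0.06494206 0.07304021 0.07512868]
```

View pics/placed.png

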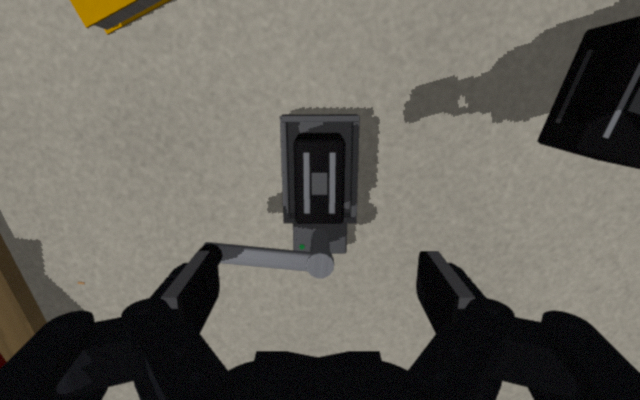

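Seated: the pack top at (320,180) is inside the walls, level, with a measured top height of 72 mm. The latch arm runs from (320,265) to the left. For the latch I'll cage the knob between half-open jaws, then swing it along its circle while turning the tool with it.

Call:
{"op": "send_rows", "data": {
  "translation": [
    [-0.008,-0.012,0],
    [-0.016,-0.024,0],
    [-0.024,-0.036,0],
    [-0.032,-0.048,0],
    [-0.04,-0.06,0],
    [-0.048,-0.072,0],
    [-0.056,-0.084,0],
    [-0.065,-0.098,0],
    [-0.065,-0.098,0],
    [-0.065,-0.098,0]
  ],
  "twist": [-10,-20,-30,-40,-50,-60,-70,-80,-85,-85],
  "fingers": [-1,-0.5,0,0,0,0,0,0,0,0]
}}

```text
time_s: 11.68
eef_pos: [0.5137, 0.2578, 0.2166]
orientation: [-2.543, -1.844, 0.003]
wrist_force: [1.5, -0.2, 0.5]
grip_width: 0.0426
```

Run:
```python
from h import *
st()
f,P,M,c=cap("wrist");cv2.imwrite("pics/knob.png",f)
m=(np.hypot(P[...,0]-.515,P[...,1]-.259)<.025)&(P[...,2]>.112)&(P[...,2]<.13)
if m.sum()>20: print(m.sum(),cv2.minAreaRect((P[m][:,:2]*1000).astype(np.float32)))
```

```text
{'time_s': 11.675, 'eef_pos': [0.514, 0.258, 0.217], 'orientation': [-2.543, -1.844, 0.003], 'joint_pos': [-0.059, 0.341, -0.591, 1.513, 0.192, 1.348, -0.983], 'wrist_force': [1.488, -0.188, 0.476], 'grip_width': 0.043}
[[ 0.311  0.951 -0.002]
 [ 0.951 -0.311 -0.001]
 [-0.001 -0.002 -1.   ]]
696 ((517.2138671875, 257.85003662109375), (21.05879783630371, 21.095483779907227), 30.596546173095703)
```

View pics/knob.png

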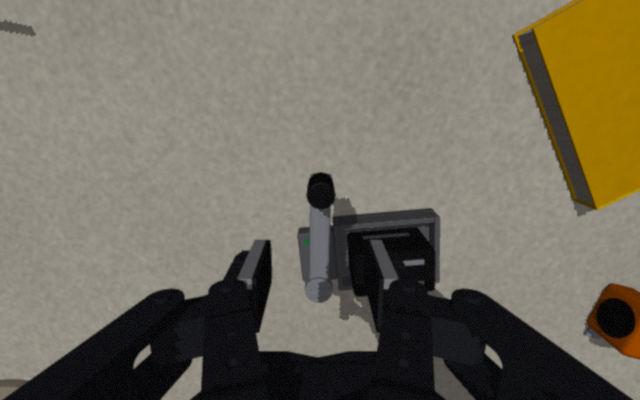

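The knob at (320,190) is centred between the jaws. I'll descend over it and narrow the jaws.

Call:
{"op": "send_rows", "data": {
  "translation": [
    [0.001,0.002,0.02],
    [0.001,0.002,0.05],
    [0.001,0.002,0.08],
    [0.001,0.002,0.105],
    [0.001,0.002,0.119],
    [0.001,0.002,0.123],
    [0.001,0.002,0.123]
  ],
  "twist": [0,0,0,0,0,0,0],
  "fingers": [0,0,0,0,0,0,0]
}}

```text
time_s: 12.6
eef_pos: [0.5168, 0.2586, 0.0954]
orientation: [2.543, 1.844, 0.001]
wrist_force: [0.6, 0.5, 0.9]
grip_width: 0.0428
```

Call:
{"op": "send_rows", "data": {
  "translation": [
    [0,0,0],
    [0,0,0],
    [0,0,0]
  ],
  "twist": [0,0,0],
  "fingers": [0.3,0.3,0.3]
}}

```text
time_s: 12.98
eef_pos: [0.5167, 0.2586, 0.0952]
orientation: [2.543, 1.844, 0.001]
wrist_force: [0.1, 0.1, -0.7]
grip_width: 0.0297
```

Run:
```python
from h import *
st()
s=bot.read_state();R=Ro.from_rotvec(s["orientation"]).as_matrix()
pin=np.array([.4843,.1645]);k=np.array(s["eef_pos"])[:2]
print(np.hypot(*(k-pin)),np.degrees(np.arctan2(*(k-pin)[::-1])))
a0=72;r=.1
for a in range(72,-27,-5):
    p=pin+r*np.array([np.cos(np.radians(a)),np.sin(np.radians(a))]);d=R.T@np.r_[p-k,0];print(a,a0-a,np.round(d,4))
```

```text
{'time_s': 12.975, 'eef_pos': [0.517, 0.259, 0.095], 'orientation': [2.543, 1.844, 0.001], 'joint_pos': [-0.081, 0.446, -0.564, 1.661, 0.261, 1.109, -1.033], 'wrist_force': [0.098, 0.092, -0.731], 'grip_width': 0.03}
[[ 0.311  0.951  0.001]
 [ 0.951 -0.311  0.   ]
 [ 0.     0.001 -1.   ]]
0.09947095373558547 70.99850381250248
72 0 [ 0.0005 -0.0017 -0.    ]
67 5 [0.0002 0.007  0.    ]
62 10 [-0.001   0.0156  0.    ]
57 15 [-0.0028  0.0241  0.    ]
52 20 [-0.0054  0.0325  0.    ]
47 25 [-0.0088  0.0405  0.    ]
42 30 [-0.0128  0.0483  0.    ]
37 35 [-0.0175  0.0556  0.    ]
32 40 [-0.0228  0.0626  0.    ]
27 45 [-0.0286  0.069   0.    ]
22 50 [-0.0351  0.0749  0.    ]
17 55 [-0.042   0.0802  0.    ]
12 60 [-0.0493  0.0849  0.    ]
7 65 [-0.0571  0.089   0.    ]
2 70 [-0.0651  0.0923  0.    ]
-3 75 [-0.0734  0.095   0.    ]
-8 80 [-0.0819  0.0969  0.    ]
-13 85 [-0.0906  0.098   0.    ]
-18 90 [-0.0993  0.0984  0.    ]
-23 95 [-0.108   0.0981  0.    ]
```

Call:
{"op": "send_rows", "data": {
  "translation": [
    [0,0.007,0],
    [-0.001,0.0156,0],
    [-0.005,0.0325,0],
    [-0.013,0.048,0],
    [-0.023,0.0625,0],
    [-0.035,0.075,0],
    [-0.049,0.085,0],
    [-0.065,0.092,0],
    [-0.073,0.095,0],
    [-0.073,0.095,0]
  ],
  "twist": [5,10,20,30,40,50,60,70,75,75],
  "fingers": [0.3,0.3,0.3,0.3,0.3,0.3,0.3,0.3,0.3,0.3]
}}

```text
time_s: 14.22
eef_pos: [0.5844, 0.1588, 0.095]
orientation: [3.14, -0.086, 0.001]
wrist_force: [-0.1, 0.5, -0.2]
grip_width: 0.0299
```

Run:
```python
from h import *
st()
s=bot.read_state();R=Ro.from_rotvec(s["orientation"]).as_matrix()
pin=np.array([.4843,.1645]);k=np.array(s["eef_pos"])[:2]
print(np.hypot(*(k-pin)),np.degrees(np.arctan2(*(k-pin)[::-1])))
```

```text
{'time_s': 14.225, 'eef_pos': [0.584, 0.159, 0.095], 'orientation': [3.14, -0.086, 0.001], 'joint_pos': [-0.116, 0.456, -0.267, 1.593, 0.131, 1.11, -2.04], 'wrist_force': [-0.052, 0.508, -0.183], 'grip_width': 0.03}
[[ 0.999 -0.054  0.   ]
 [-0.054 -0.999 -0.   ]
 [ 0.     0.    -1.   ]]
0.100223355734292 -3.2589932106087938
```

Call:
{"op": "send_rows", "data": {
  "translation": [
    [0,0.006,0],
    [-0.001,0.012,0],
    [-0.001,0.016,0],
    [-0.001,0.018,0],
    [-0.001,0.02,0],
    [-0.001,0.02,0]
  ],
  "twist": [4,7,10,10,10,10],
  "fingers": [0.3,0.3,0.3,0.3,0.3,0.3]
}}

```text
time_s: 14.98
eef_pos: [0.5821, 0.1398, 0.0949]
orientation: [-3.121, 0.356, -0.0]
wrist_force: [-0.7, -0.4, -0.0]
grip_width: 0.03
```

Call:
{"op": "send_rows", "data": {
  "translation": [
    [0,0.001,0],
    [0,0.002,0],
    [0,0.002,0]
  ],
  "twist": [0,0,0],
  "fingers": [0.3,0.3,0.3]
}}

```text
time_s: 15.35
eef_pos: [0.5816, 0.1376, 0.0949]
orientation: [3.121, -0.358, 0.0]
wrist_force: [0.2, 0.5, -0.7]
grip_width: 0.0296
```

Not at the stop yet, so I'll continue in small steps.

Call:
{"op": "send_rows", "data": {
  "translation": [
    [0,0.001,0],
    [0,0.002,0],
    [0,0.002,0]
  ],
  "twist": [0,0,0],
  "fingers": [0.3,0.3,0.3]
}}

```text
time_s: 15.72
eef_pos: [0.5815, 0.1374, 0.0949]
orientation: [-3.119, 0.356, -0.002]
wrist_force: [3.5, 5.1, -3.1]
grip_width: 0.0303
```

Call:
{"op": "send_rows", "data": {
  "translation": [
    [0,0.0005,0],
    [0,0.001,0],
    [0,0.001,0]
  ],
  "twist": [0,0,0],
  "fingers": [0.3,0.3,0.3]
}}

```text
time_s: 16.1
eef_pos: [0.5815, 0.1374, 0.095]
orientation: [-3.118, 0.354, -0.002]
wrist_force: [5.2, 6.9, -3.7]
grip_width: 0.0297
```

It's against the stop: force is building to about 9 N with no motion, at the angle expected for 0. I'll centre off the knob, open, lift away and check.

Call:
{"op": "send_rows", "data": {
  "translation": [
    [0,-0.004,0],
    [0,-0.006,0],
    [0,-0.006,0],
    [0,-0.006,0],
    [0,-0.006,-0.02],
    [0,-0.006,-0.05],
    [0,-0.006,-0.09],
    [0,-0.006,-0.13],
    [0,-0.006,-0.13]
  ],
  "twist": [0,0,0,0,0,0,0,0,0],
  "fingers": [0.3,0.2,0,0,0,0,0,0,0]
}}

```text
time_s: 17.23
eef_pos: [0.5841, 0.141, 0.229]
orientation: [-3.119, 0.358, -0.01]
wrist_force: [0.0, 0.6, 0.2]
grip_width: 0.0425
```

Call:
{"op": "send_rows", "data": {
  "translation": [
    [-0.01,0.04,0],
    [-0.02,0.08,0],
    [-0.03,0.12,0],
    [-0.04,0.16,0],
    [-0.05,0.2,0],
    [-0.05,0.22,0],
    [-0.05,0.22,0]
  ],
  "twist": [0,0,0,0,0,0,0],
  "fingers": [0,0,0,0,0,0,0]
}}

```text
time_s: 18.1
eef_pos: [0.483, -0.0642, 0.2242]
orientation: [3.12, -0.364, -0.001]
wrist_force: [0.6, 0.4, 0.0]
grip_width: 0.0426
```

Run:
```python
from h import *
st()
def rect(Q,n):
    r=cv2.minAreaRect((Q[:,:2]*1000).astype(np.float32));print(n,len(Q),np.round(r[0],1),np.round(r[1],1),round(r[2],1),np.round(np.percentile(Q[:,2],[5,50,95]),4));return r
out=[]
for n,sl in(("top",np.s_[140:260,120:280]),("side",np.s_[270:400,200:360])):
    f,P,M,c=cap(n);out.append(cv2.resize(f[sl],(400,330),interpolation=2))
    d=np.hypot(P[...,0]-.557,P[...,1]-.148)
    k=rect(P[(d<.08)&(P[...,2]>.112)&(P[...,2]<.13)],n+" knob")
    v=np.array(k[0])-[484.3,164.5];print("angle",np.degrees(np.arctan2(v[1],v[0])),np.hypot(*v))
    rect(P[(d<.13)&(P[...,2]>.08)&(P[...,2]<.095)],n+" arm")
    rect(P[(d<.07)&(P[...,2]>.064)&(P[...,2]<.0765)],n+" pack")
    w=rect(P[(d<.13)&(P[...,2]>.022)&(P[...,2]<.036)],n+" wall")
cv2.imwrite("pics/final.png",np.hstack(out))
```

```text
{'time_s': 18.1, 'eef_pos': [0.483, -0.064, 0.224], 'orientation': [3.12, -0.364, -0.001], 'joint_pos': [0.176, 0.096, -0.118, 1.742, 0.012, 1.305, -1.747], 'wrist_force': [0.61, 0.439, 0.018], 'grip_width': 0.043}
[[ 0.973 -0.23  -0.001]
 [-0.23  -0.973 -0.   ]
 [-0.001  0.001 -1.   ]]
top knob 98 [582.4 143.8] [17.9 20.8] 64.6 [0.1196 0.1231 0.1247]
angle -11.901651161297963 100.30442105267062
top arm 59 [523.9 164.8] [ 9.3 99.7] 80.1 [0.086  0.0897 0.0925]
top pack 134 [549.4 168. ] [10.7 56.9] 78.2 [0.0707 0.0729 0.0755]
top wall 130 [546.8 182.5] [ 28.6 151.5] 71.7 [0.0244 0.0308 0.0327]
side knob 184 [579.5 142.8] [20.8 21.2] 61.4 [0.114  0.1227 0.1248]
angle -12.826744852382976 97.64144376546076
side arm 896 [527.8 153.8] [ 25.  119.3] 76.2 [0.0837 0.0877 0.0916]
side pack 816 [552.8 149.3] [46.3 79.8] 76.6 [0.0674 0.0729 0.0752]
side wall 1370 [536.  152.4] [ 79.  152.5] 77.2 [0.0224 0.0274 0.0332]
```

View pics/final.png

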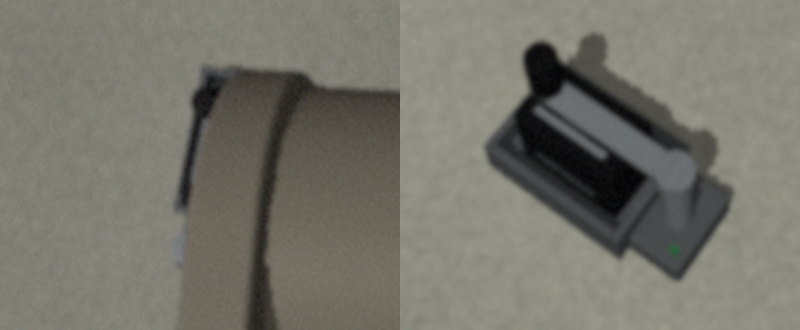

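The side half shows the arm from the post at (677,170) to the knob at (540,65), along the cradle's axis over the seated pack. The measured arm angle is -12.8° against a cradle axis of -12.8°. The top half is blocked by the robot arm. I'm handing in.

```bash
python3 -c "
from workcell import job;print(job.finish_job())"
```

```text
the job is handed in; nothing more can be done
None
```

The smaller black pack is seated in the cradle pocket and the latch is shut over it. I handed the job in at about 18 s of the 54 s allowed.

**Pack:** I gripped it across its 46 mm width and lowered it upright to contact, which showed as about 13 N at the expected height before I released it. Its top then measured 72 to 73 mm above the table, level and inside the walls, about 4 mm off centre toward the hinge post. It had not moved when I checked again after the latch was closed.

**Latch:** I swung the knob round its circle between half-open jaws until it stopped, with force building to about 9 N and no further motion. I then backed off without touching it. From the side camera, the arm angle was -12.8° in world axes, matching the cradle's axis at -12.8°.

**Disagreement:** The top camera gave -11.9° for the arm, but the robot arm blocked most of its view. I relied on the side camera and the contact at the stop.

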